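Press the lid home on the jar

ROBOT

A 6-joint arm with a two-finger parallel gripper is mounted at the origin on the work surface; the furniture and walls round the work are solid. World frame = base frame: x ahead of the robot, y to its left, z up, the work surface at z = 0. Lengths are in m, angles in rad, forces in N, time in s.
With the tool pointing down it reaches from about 0.35 to 0.975 m from the base axis. Payload 7.1 kg.
Tool frame: the origin (TCP) lies on the centre line of the jaws, within the pads' length; the fingertips stand 8 mm ahead of it and the grasp point (between the pads) lies 11 mm behind it; z points along the fingers, x is the direction in which the jaws open and shut, and the axes are right-handed (so a half turn about z gives the same grasp; the last joint's range is limited). The gripper opens to 88 mm and grips with 3 to 60 N. Pads are 20 mm wide; open, the fingers measure 115 mm over their backs; the gripper's body (75 mm by 178 mm) begins 61 mm behind the grasp point.
Start: joints at [1.101, 0.423, 1.63, -0, 1.089, -0.019], TCP at [0.272, 0.563, 0.231] pointing down, gripper open.
Joint ranges: [-3, 3], [-0.9, 2.11], [0.09, 2.58], [-1.31, 4.45], [0.11, 2.69], [-2.54, 2.54]. Speed limits (rad/s): [2.39, 2.39, 3.01, 3.14, 3.14, 3.14].

INTERFACE

Orientations are given as a rotation vector (axis times angle).
In Python, from bench import sensors, cams, robot gives the robot as it stands.
- The arm moves only by the tool send_rows, never from a script. Its argument "motion" is text: rows parted by semicolons, each of 7 numbers parted by spaces: the turn, a rotation vector about the world's x, y, z in degrees, then the shift along the world's x, y, z in m, then the closure, from 0 (fully open) to 1 (shut). In form: ax ay az tx ty tz gripper; .... A call has 1 to 12 rows; each row shifts and turns the commanded pose from where the row before left it; what a row does not reach is not made up. A row lasts 1/12 s, in which the tool goes at most 41.7 mm and 7.16 degrees, less where a joint would pass 70% of its speed; a pose out of reach is approached as far as the arm can. A call is refused whole if a number of a shift passes 0.0417 or a number of a turn 7.16, either way. A call with a gripper value outside its range is refused whole. The fingers move at their own pace and stop on an object; "squeeze" is the grip in N (left out, the last holds). Time passes only in rows, so rows that do not move let the fingers close. It gives the time, the measured TCP pose, the force and the opening at its end, in the units of the state.
- sensors.read_state(): the state, without advancing time (a new reading comes with each control period).
- cams.snapshot(name): name is "side" or "top" or "wrist"; returns a dict with "pixels" (400x640x3 uint8, red, green, blue), "fx", "fy", "cx", "cy" (pixels), "origin" and "rotation" of the camera in the world. Camera axes: x right, y up, looking along -z (the intrinsics and any distortion apply to the point x, -y, -z); pixel columns grow to the right and rows downward; lengths in m; the calibration is good to about 2 mm. A picture is of the moment at which its call begins. There is no depth.
- robot.close_job(): hands the job in, once; it reports no verdict.
The state is a dict: "t": time; "qpos": joint angles; "dq": joint speeds; "tau": joint torques, N m; "position": TCP position; "orientation": TCP orientation; "ft_force": force on the tool from outside, world axes, zero at the start; "ft_torque": the same for the moment, N m; "gripper_width": finger opening in m.
Only numpy, scipy, OpenCV 4.12 (cv2) and the standard library are available. Lean on these libraries where they do the work, as an engineer would, in place of code of your own. Each camera call takes 0.05 s, during which the arm holds its last target.

TASK

Two identical small hand presses stand on the worktop: a wide jar stands under the plunger of one, only a thin vial under the plunger of the other. On the press that holds the jar, push the plunger knob all the way down, keep it down for about a second so that the lid is pressed home, then let the plunger spring back up. Do not push the other press's plunger, and leave the jar standing in its press.

Things in the scene. Friction and masses are not known exactly. Their poses are not given: they have to be found in the camera images.
- press_1_knob (a point): Centre of the flat top of the black round knob (24 mm across, 15 mm high) on the upright plunger of one of two identical fixed hand presses. The top is 172 mm above the worktop at rest, 152 mm at the end of its 20 mm straight downward stroke (hard stop). A return spring resists with about 3 N at first, 8 N at the end. Whether this press holds the jar or the vial varies.
- press_2_knob (a point): The same point on the other, identical press. A press: grey base plate 116 x 78 x 12 mm, aluminium column at its right-hand end as seen from the robot, arm 30 mm wide (top 127 mm above the worktop) that carries the plunger over a low ring on the base plate. The thin vial under the plunger without the jar is 12 mm wide, 34 mm high.
- jar_center (a point): Centre, half-way up, of the white jar with a wide screw lid (46 mm in diameter, 55 mm high, z axis up). It stands loose in the ring of one press, straight under its plunger (centres within 4 mm in plan), lid 67 mm above the worktop; the plunger's foot meets the lid at the end of the stroke. A smaller jar in the open on the worktop plays no part.
Things that resemble listed ones, but are neither listed nor needed, are in the scene too. Leave any brown look-alike of the part that bears jar_center alone. What is shaped like the part that bears press_2_knob but red is not meant.

How it is judged:
On the way:
1. the plunger above the jar is pushed all the way down (at least 17 of its 20 mm) and kept there for 0.5 s (((horizontal distance between press_1_knob and jar_center below 0.012 m and height (world z) of press_1_knob below 0.155 m) or (horizontal distance between press_2_knob and jar_center below 0.012 m and height (world z) of press_2_knob below 0.155 m))), for 0.5 s.
At the end, for the whole second after the job is handed in: both plungers are up again (within 4 mm of their rest height) and the jar stands upright (within 10 degrees) in its press, its centre within 12 mm of the plunger's axis (height (world z) of each of press_1_knob, press_2_knob above 0.168 m and angle between jar_center's own z axis and vertical below 0.17 rad and horizontal distance between any of press_1_knob, press_2_knob and jar_center below 0.012 m); the robot touches nothing.
It fails at once if the plunger of the press without the jar is pushed down more than 6 mm ((horizontal distance between press_1_knob and jar_center above 0.06 m and height (world z) of press_1_knob below 0.166 m) or (horizontal distance between press_2_knob and jar_center above 0.06 m and height (world z) of press_2_knob below 0.166 m)).
It also fails if it takes over 24 s, if anything falls off the work surface, if the arm or the gripper's body presses on something with over 40 N, if the wrist force passes 120 N, or if a joint passes its speed limit or range.

## Working session

There is one attempt and no reset: what is moved stays moved. The work goes in short steps, Python scripts to look and compute and a tool call to move; the robot and the scene stay as the last step left them, time stands still between calls to the robot, and variables do not carry over. Pictures are saved under pics/ and viewed, and the job is handed in when it is done.

Besides the shell and the picture viewer there is one more tool, called after "Call:" as name(argument=value, ...) on one line, values as JSON. send_rows: Moves the arm, as the interface text tells. Its arguments: {"type":"object","properties":{"motion":{"type":"string"},"squeeze":{"type":"number"}},"required":["motion"]}

```bash
mkdir -p pics
python3 - <<'E'
from bench import sensors, cams, robot
import cv2,json,numpy as np
for n in ("top","side","wrist"):
    s=cams.snapshot(n); cv2.imwrite(f"pics/{n}0.png",s["pixels"][:,:,::-1])
    print(n,{k:(np.round(v,4).tolist() if k!="pixels" else 0) for k,v in s.items()})
s=sensors.read_state(); print({k:np.round(v,3).tolist() for k,v in s.items()})
E
```

```text
top {'pixels': 0, 'fx': 384.8405, 'fy': 384.8405, 'cx': 323.8102, 'cy': 198.5494, 'origin': [0.3177, -0.3064, 0.9754], 'rotation': [0.0487, -0.091, -1.5913]}
side {'pixels': 0, 'fx': 368.9559, 'fy': 368.9559, 'cx': 315.4602, 'cy': 204.3914, 'origin': [0.188, -1.0971, 0.4302], 'rotation': [1.2124, -0.1806, -0.2231]}
wrist {'pixels': 0, 'fx': 334.7199, 'fy': 334.7199, 'cx': 319.993, 'cy': 199.6462, 'origin': [0.2138, 0.5916, 0.383], 'rotation': [-0.2165, -0.1339, 1.1148]}
{'t': 0.15, 'qpos': [1.101, 0.424, 1.631, 0.0, 1.089, -0.019], 'dq': [0.0, -0.002, -0.003, 0.0, 0.0, -0.001], 'tau': [0.0, -54.499, -27.392, 0.064, 0.02, -0.0], 'position': [0.272, 0.562, 0.23], 'orientation': [2.661, 1.668, -0.002], 'ft_force': [0.118, 0.915, 0.73], 'ft_torque': [0.02, -0.028, -0.021], 'gripper_width': 0.088}
```

View pics/top0.png

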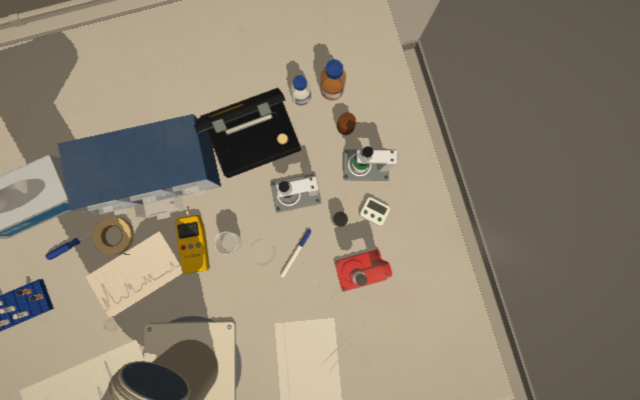

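View pics/side0.png

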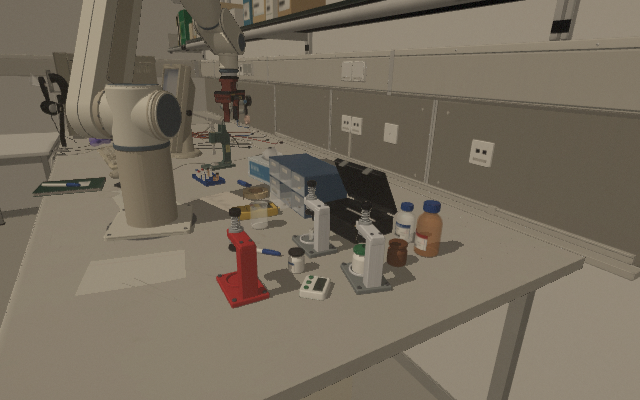

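View pics/wrist0.png

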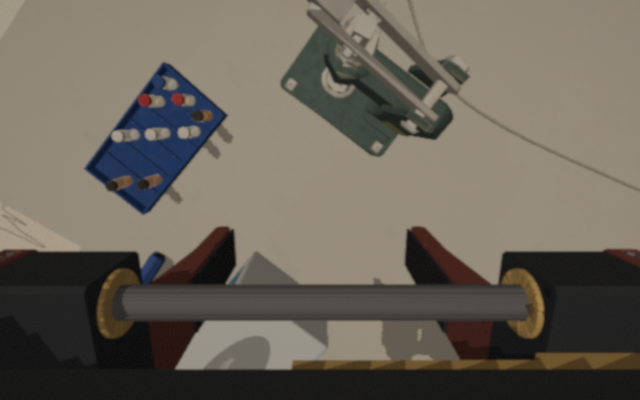

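The top view shows grey presses with knobs near (285,187) and (368,153), and a red press at (361,279). I'll zoom in on both to check the contents.

Run:
```python
import cv2,numpy as np
t=cv2.imread("pics/top0.png");s=cv2.imread("pics/side0.png")
a=cv2.resize(t[130:230,260:410],None,fx=5,fy=5,interpolation=cv2.INTER_CUBIC);cv2.imwrite("pics/tz.png",a)
b=cv2.resize(s[170:300,280:430],None,fx=4.5,fy=4.5,interpolation=cv2.INTER_CUBIC);cv2.imwrite("pics/sz.png",b)
```

```text
(no output)
```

View pics/tz.png

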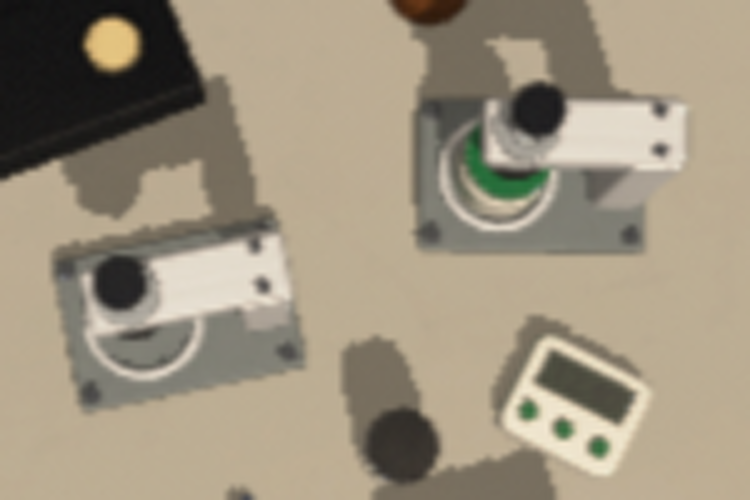

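View pics/sz.png

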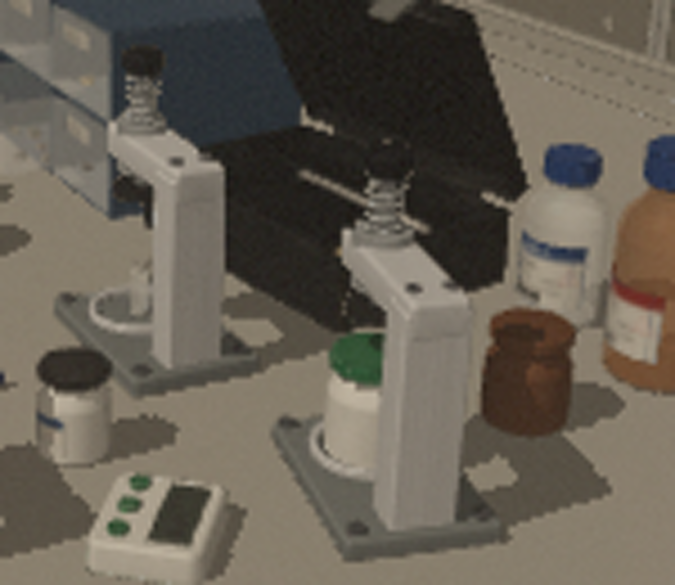

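The side view confirms that the press with the green-lidded jar is the right-hand one: knob at top (368,152), side (366,205). The other one holds the vial. Next I'll measure the knob.

```bash
cat > h.py <<'E'
import numpy as np,cv2
from scipy.spatial.transform import Rotation as R
def ray(s,u,v):
    d=R.from_rotvec(s["rotation"]).apply([(u-s["cx"])/s["fx"],-(v-s["cy"])/s["fy"],-1]);return np.array(s["origin"]),d
def plane(s,u,v,z):
    o,d=ray(s,u,v);return o+d*(z-o[2])/d[2]
def proj(s,p):
    c=R.from_rotvec(s["rotation"]).inv().apply(np.array(p)-s["origin"]);return s["cx"]+s["fx"]*c[0]/-c[2], s["cy"]-s["fy"]*c[1]/-c[2]
E
python3 - <<'E'
from h import *
from bench import cams
s=cams.snapshot("top");g=s["pixels"].max(axis=2)
def blob(x0,x1,y0,y1,th=55):
    m=np.zeros(g.shape,np.uint8);m[y0:y1,x0:x1]=(g[y0:y1,x0:x1]<th)
    n,l,st,c=cv2.connectedComponentsWithStats(m);i=1+np.argmax(st[1:,4]);return c[i],st[i]
S=cams.snapshot("side")
for nm,b in (("jar",(360,375,144,160)),("vial",(276,293,178,195))):
    c,st=blob(*b);p=plane(s,*c,.170);print(nm,c,st,p.round(4),"side proj",np.round(proj(S,[p[0],p[1],.172]),1),np.round(proj(S,[p[0],p[1],.157]),1))
# green lid, side+top
for n,I,b in (("top",s,(340,380,145,185)),("side",S,(345,375,235,270))):
    h=cv2.cvtColor(I["pixels"],cv2.COLOR_RGB2HSV);m=cv2.inRange(h,(45,90,30),(85,255,255));k=np.zeros_like(m);k[b[2]:b[3],b[0]:b[1]]=1;m*=k
    ys,xs=np.nonzero(m);print(n,xs.min(),xs.max(),ys.min(),ys.max())
    if n=="top":print(plane(I,xs.min(),(ys.min()+ys.max())/2,.067),plane(I,xs.max(),ys.max(),.067))
for uv in ((343.5,150),(343.5,180),(389,180.5)): print(plane(s,*uv,.012).round(4))
# arm corners tip/end at z .127
for uv in ((357.5,150),(357.5,163),(397.5,150.5),(397,163.5)): print(plane(s,*uv,.127).round(4))
cv2.imwrite("pics/sk.png",cv2.resize(S["pixels"][190:230,345:390,::-1],None,fx=14,fy=14,interpolation=cv2.INTER_NEAREST))
E
```

```text
jar [367.19178082 151.65753425] [363 147   9  10  73] [ 0.4875 -0.4236  0.17  ] side proj [365.5 202.5] [365.  209.2]
vial [283.62857143 186.01428571] [280 182   9   9  70] [ 0.4173 -0.245   0.17  ] side proj [311.3 180.9] [311.2 186.7]
top 353 368 156 168
[ 0.4846445  -0.40370345  0.067     ] [ 0.46945061 -0.43927037  0.067     ]
side 354 363 244 254
[ 0.5261 -0.3863  0.012 ]
[ 0.4491 -0.3842  0.012 ]
[ 0.4456 -0.4997  0.012 ]
[ 0.5007 -0.4082  0.127 ]
[ 0.4712 -0.4073  0.127 ]
[ 0.498  -0.4984  0.127 ]
[ 0.4684 -0.4961  0.127 ]
```

View pics/sk.png

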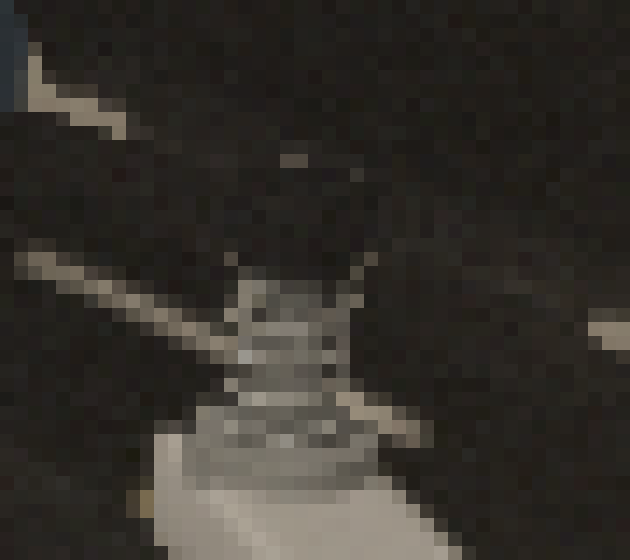

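The measurements agree. The knob is at about (0.487, -0.423), its projection into the side view lands on the side knob, and the base plate comes out at 77 x 115 mm. I'll rise, close the jaws, then cross over.

Call:
send_rows(motion="0 0 0 0 0 0.03 1;0 0 0 0 0 0.035 1;0 0 0 0 0 0.035 1;0 0 0 0.008 -0.03 0 1;0 0 0 0.008 -0.038 0 1;0 0 0 0.008 -0.038 0 1;0 0 0 0.008 -0.038 0 1;0 0 0 0.008 -0.038 0 1;0 0 0 0.008 -0.038 0 1;0 0 0 0.008 -0.038 0 1;0 0 0 0.008 -0.038 0 1;0 0 0 0.008 -0.038 0 1", squeeze=20)

```text
t: 1.25
position: [0.3441, 0.2268, 0.3308]
orientation: [2.661, 1.669, 0.001]
ft_force: [0.8, 0.1, 0.2]
gripper_width: 0.0117
```

Call:
send_rows(motion="0 0 0 0.008 -0.038 0 1;0 0 0 0.008 -0.038 0 1;0 0 0 0.008 -0.038 0 1;0 0 0 0.008 -0.038 0 1;0 0 0 0.008 -0.038 0 1;0 0 0 0.008 -0.038 0 1;0 0 0 0.008 -0.038 0 1;0 0 0 0.008 -0.038 0 1;0 0 0 0.008 -0.038 0 1;0 0 0 0.008 -0.038 0 1;0 0 0 0.008 -0.038 0 1;0 0 0 0.008 -0.038 0 1")

```text
t: 2.25
position: [0.4401, -0.2295, 0.3308]
orientation: [2.662, 1.668, 0.0]
ft_force: [0.8, 0.3, 0.2]
gripper_width: 0.0003
```

Call:
send_rows(motion="0 0 0 0.008 -0.038 0 1;0 0 0 0.008 -0.038 0 1;0 0 0 0.008 -0.038 0 1;0 0 0 0.008 -0.038 0 1;0 0 0 0.008 -0.02 0 1;0 0 0 0.005 0 0 1;0 0 0 0 0 0 1;0 0 0 0 0 0 1")

```text
t: 2.92
position: [0.485, -0.3986, 0.3302]
orientation: [-2.66, -1.668, 0.0]
ft_force: [0.5, 0.1, 0.8]
gripper_width: 0.0005
```

Call:
send_rows(motion="0 0 0 0.002 -0.024 0 1;0 0 0 0 0 -0.03 1;0 0 0 0 0 -0.03 1;0 0 0 0 0 -0.03 1;0 0 0 0 0 -0.02 1;0 0 0 0 0 -0.01 1;0 0 0 0 0 0 1;0 0 0 0 0 0 1")

```text
t: 3.58
position: [0.4876, -0.4229, 0.2115]
orientation: [2.661, 1.67, 0.0]
ft_force: [-0.4, 0.0, -0.2]
gripper_width: 0.0005
```

Run:
```python
from h import *
from bench import cams,sensors
st=sensors.read_state();p=np.array(st["position"]);print(p,st["ft_force"])
ims=[]
for n in ("top","side","wrist"):
    s=cams.snapshot(n);im=s["pixels"][:,:,::-1].copy()
    u,v=proj(s,p+[0,0,-.008]);print(n,u,v,proj(s,[.487,-.4225,.172]))
    if n!="wrist":
        u,v=int(u),int(v);im=cv2.resize(im[v-45:v+55,u-50:u+50],(400,400),interpolation=cv2.INTER_CUBIC);ims.append(im)
    else: cv2.imwrite("pics/w1.png",im)
cv2.imwrite("pics/c1.png",np.hstack(ims))
```

```text
[ 0.48757635 -0.42285356  0.2114936 ] [-0.38429785  0.00195041 -0.20604971]
top 369.06638735002497 148.17449131901793 (np.float64(366.7921596166186), np.float64(151.69070955840067))
side 366.34812266197827 188.0483336008416 (np.float64(365.0411813064994), np.float64(202.3381774754752))
wrist 319.37337376618524 245.4946068726424 (np.float64(319.62756257426304), np.float64(225.0138780199174))
```

View pics/c1.png

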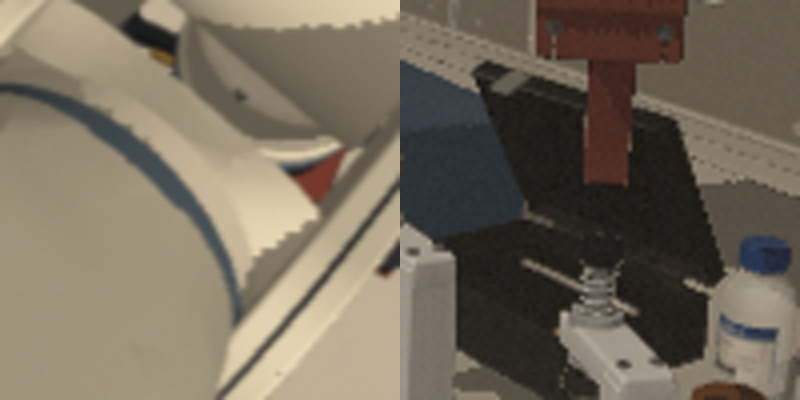

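View pics/w1.png

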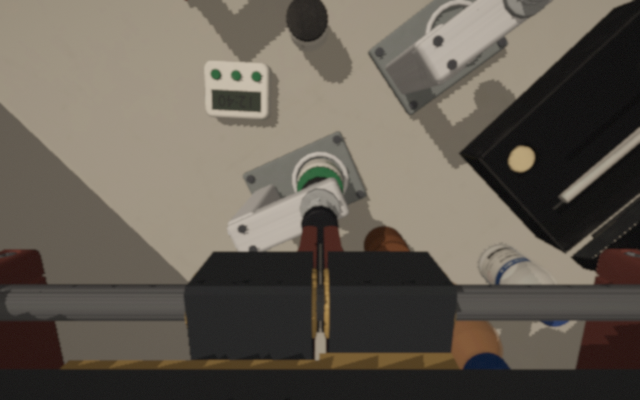

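The fingertips sit centred over the jar press's knob: side view (366,188) over (365,202), and in the wrist view they line up in the column at 319. Pressing now, more slowly near contact.

Call:
send_rows(motion="0 0 0 0 0 -0.015 1;0 0 0 0 0 -0.01 1;0 0 0 0 0 -0.005 1;0 0 0 0 0 -0.004 1;0 0 0 0 0 -0.004 1;0 0 0 0 0 -0.004 1;0 0 0 0 0 0 1")

```text
t: 4.32
position: [0.4871, -0.4233, 0.1686]
orientation: [-2.661, -1.668, 0.0]
ft_force: [-2.3, 2.6, 5.4]
gripper_width: 0.0007
```

Call:
send_rows(motion="0 0 0 0 0 -0.003 1;0 0 0 0 0 -0.003 1;0 0 0 0 0 -0.002 1;0 0 0 0 0 -0.001 1;0 0 0 0 0 0 1")

```text
t: 4.73
position: [0.4872, -0.4234, 0.1609]
orientation: [-2.662, -1.669, 0.0]
ft_force: [-3.1, 4.2, 9.1]
gripper_width: 0.0001
```

Call:
send_rows(motion="0 0 0 0 0 -0.0005 1;0 0 0 0 0 -0.0005 1;0 0 0 0 0 0 1;0 0 0 0 0 0 1")

```text
t: 5.07
position: [0.4873, -0.4234, 0.1608]
orientation: [2.661, 1.669, 0.0]
ft_force: [-4.4, 5.4, 15.3]
gripper_width: 0.0005
```

At the hard stop: the height has stopped changing while the force rises to 15 N. Taking a look while holding.

Call:
send_rows(motion="0 0 0 0 0 0 1;0 0 0 0 0 0 1;0 0 0 0 0 0 1;0 0 0 0 0 0 1;0 0 0 0 0 0 1;0 0 0 0 0 0 1;0 0 0 0 0 0 1;0 0 0 0 0 0 1;0 0 0 0 0 0 1;0 0 0 0 0 0 1;0 0 0 0 0 0 1;0 0 0 0 0 0 1")

```text
t: 6.07
position: [0.4873, -0.4234, 0.1608]
orientation: [2.661, 1.669, 0.0]
ft_force: [-5.6, 4.6, 15.3]
gripper_width: 0.0002
```

Run:
```python
from h import *
from bench import cams,sensors
s=cams.snapshot("side");cv2.imwrite("pics/c2.png",cv2.resize(s["pixels"][170:300,290:430,::-1],None,fx=4.5,fy=4.5,interpolation=cv2.INTER_CUBIC))
```

```text
(no output)
```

View pics/c2.png

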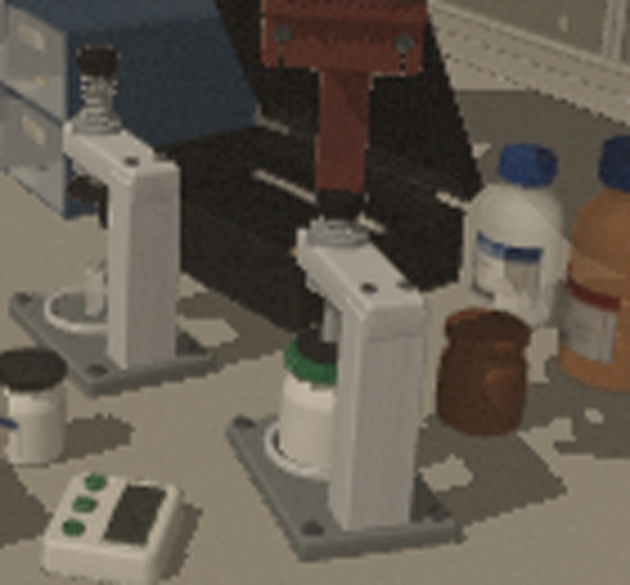

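The picture shows the spring fully compressed, with the plunger's foot on the green lid. Held for more than 1 s, so I'll release now.

Call:
send_rows(motion="0 0 0 0 0 0.003 1;0 0 0 0 0 0.006 1;0 0 0 0 0 0.006 1;0 0 0 0 0 0.006 1;0 0 0 0 0 0.01 1;0 0 0 0 0 0.02 1;0 0 0 0 0 0.03 1;0 0 0 0 0 0.03 1;0 0 0 0 0 0.02 1;0 0 0 0 0 0 1;0 0 0 0 0 0 1;0 0 0 0 0 0 1")

```text
t: 7.12
position: [0.487, -0.4232, 0.2889]
orientation: [-2.661, -1.668, 0.0]
ft_force: [-0.5, -0.0, -0.4]
gripper_width: 0.0009
```

Run:
```python
from h import *
from bench import cams,sensors
s=cams.snapshot("side");cv2.imwrite("pics/c3.png",cv2.resize(s["pixels"][170:300,290:430,::-1],None,fx=4.5,fy=4.5,interpolation=cv2.INTER_CUBIC))
st=sensors.read_state();print(st["position"],st["ft_force"],np.abs(st["dq"]).max())
```

```text
[ 0.48678784 -0.42295614  0.2882782 ] [-0.04183676  0.08933262 -0.56801054] 0.009857586138329332
```

View pics/c3.png

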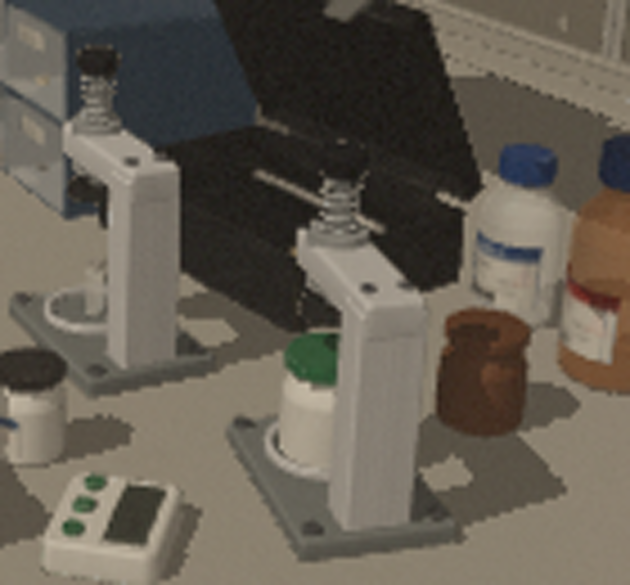

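The plunger is back up, the jar stands upright in its ring, and the arm is clear. Handing in.

```bash
python3 -c "
from bench import robot
print(robot.close_job())"
```

```text
the job is handed in; nothing more can be done
None
```

I pressed the plunger of the press holding the green-lidded jar down to its hard stop, held it there for more than 1 s, and let it spring back. I then handed the job in at about 7 s of the 24 s allowed; the hand-in gives no verdict.

- **Press:** I used closed fingertips on the knob at about (0.487, -0.423). At the stop the tips were at z ≈ 0.153 m with about 15 N of upward force, and the side picture showed the plunger's foot on the lid. The 0.153 m comes from the TCP reading, not from a measurement of the knob itself.
- **Last checks:** The final side picture shows both plungers up and the jar upright in its ring. The other press and the brown jar look undisturbed. The gripper was about 0.11 m above the knob and its force reading was near zero.
- **Not checked:** The arm blocked the top camera during the approach, so I confirmed alignment over the knob from the side and wrist views only. I judged the jar's final position by eye. None of the checks disagreed.

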